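Hold the tool-chest lid at its balance point for a new stay

ROBOT

A 6-joint arm with a two-finger parallel gripper is mounted at the origin on the work surface. World frame = base frame: x ahead of the robot, y to its left, z up, the work surface at z = 0. Lengths are in m, angles in rad, forces in N, time in s.
With the tool pointing down it reaches from about 0.4 to 0.825 m from the base axis. Payload 7 kg.
Tool frame: the origin (TCP) lies between the finger pads, 19 mm behind the fingertips; this is the grasp point; z points along the fingers, y is the line along which they close (so a half turn about z gives the same grasp; the last joint's range is limited). The gripper opens to 88 mm and grips with 3 to 60 N. Pads are 19 mm wide; open, the fingers measure 130 mm over their backs; the gripper's body (78 mm by 193 mm) begins 47 mm behind the grasp point.
Start: joints at [-0.924, 0.359, 0.012, 0, -1.224, -0.288], TCP at [0.237, -0.632, 0.245] pointing down, gripper open.
Joint ranges: [-3.07, 3.07], [-1.43, 2.12], [-1.02, 1.25], [-3.03, 1.67], [-3.05, -0], [-3.03, 3.03]. Speed limits (rad/s): [2.39, 2.39, 3.01, 3.14, 3.14, 3.14].

INTERFACE

Orientations are given as [roll, pitch, yaw] about the fixed x, y, z axes, in that order (R = Rz(yaw) Ry(pitch) Rx(roll)).
In Python, from station import arm, grab_frame gives the robot as it stands.
- The arm moves only by the tool jog_arm, never from a script. Its argument "deltas" is a list that holds one entry, the list of rows, each a list of 4 numbers: the shift along the tool's x, y, z in units of 60 mm (1.0 is 60 mm), then the turn about the tool's z in units of 5 degrees (1.0 is 5 degrees). A call has 1 to 8 rows; each row is the pose to reach, as a shift and turn from the pose commanded when the call began, along the tool's axes at that moment; what a row does not reach only later rows make up. A row lasts 1/8 s, in which the tool goes at most 62.5 mm and 10.7 degrees, less where a joint would pass 70% of its speed; a pose out of reach is approached as far as the arm can. A call with a gripper value outside its range is refused whole. "grip" is the finger opening in mm, from 0 to 87.6, set as the call begins (left out, the last holds). The fingers move at their own pace and stop on an object; "squeeze" is the grip in N (left out, the last holds). Time passes only in rows, so rows that repeat a pose let the fingers close. It gives the time, the measured TCP pose, the force, the opening and the grip force at its end, in the units of the state.
- arm.get_state(): the state, without advancing time (a new reading comes with each control period).
- grab_frame(name): name is "scene" or "top"; returns a dict with "img" (400x640x3 uint8, red, green, blue), "vfov" (degrees; the focal length in pixels is half the picture's height over the tangent of half this angle, whatever the lens; pixels are square), "cx", "cy" (the principal point, pixels), "xyz" and "rotation" of the camera in the world. Camera axes: x right, y down, z forward; pixel columns grow to the right and rows downward; lengths in m; the calibration is good to about 2 mm. A picture is of the moment at which its call begins. There is no depth.
- arm.job_done(): hands the job in; it is judged then, once.
The state is a dict: "t": time; "q": joint angles; "qd": joint speeds; "joint_efforts": joint torques, N m; "eef_pos": TCP position; "ee_rot": TCP orientation; "force": force on the tool from outside, world axes, zero at the start; "moment": the same for the moment, N m; "width": finger opening in m; "gripper_force": force on a finger pad.
Only numpy, scipy, OpenCV 4.12 (cv2) and the standard library are available. Lean on these libraries where they do the work, as an engineer would, in place of code of your own. Each camera call takes 0.05 s, during which the arm holds its last target. There are 200 camera calls.

TASK

The pine tool chest is to get a new lid stay. Clear its lid first: lay the seam roller flat in the tool tray beside the awl, setting it down rather than dropping it. Then raise the lid by its brass handle to the point where its weight balances over the hinges, never letting it go past upright and fall back, and finish there, still gripping the handle and keeping the lid still so that the stay can be screwed on; leave everything else on the bench where it is.

Things in the scene. Friction and masses are not known exactly. Their poses are not given: they have to be found in the camera images.
- chest: Pine tool chest with brass corners, fixed: box 170 mm deep (x) x 260 wide (y) x 85 high under a 35 mm deep lid; the shut lid's flat top is 120 mm above the bench. Origin: centre of its underside. Front (handle) at -x; the hinges run along the upper edge of its +x side. It stands on either half of the bench, turned up to 0.25 rad; the tray is on the other half.
- chest_hinge (a point): Middle of the hinge line, on the chest: 85 mm toward +x from the chest's centre and 85 mm above the bench. The hinge line runs along the chest's y axis.
- lid (a joint): Lid angle, rad: 0 shut, grows as the front swings up and back; 1.57 panel upright; stop at 1.95. Nearly free hinge, no stay: let go, the lid falls shut or falls back. The balance point is 1.345: the deep lid's centre of mass (101 mm before and 23 mm above the hinge line when shut) is then over the hinge, the panel 13 degrees short of upright. 170 x 260 x 35 mm, 0.56 kg with handle.
- pull_bar (a point): Middle of the round bar of the brass bow handle on the lid's front face, where to grip: bar 12 mm thick, 90 mm long, parallel to the hinge line, its axis 40 mm out from the face (34 mm free behind it). 210 mm in front of the hinge line and 18 mm above it when shut (103 mm above the bench); turns with the lid. Fingers pinching it can stay pointing down while it turns between them.
- roller: Seam roller, one rigid piece of 0.27 to 0.5 kg, lying on the chest lid roughly along the chest's y on its wheel and handle end: steel wheel 36 mm in diameter, 40 wide, between two flat steel fork cheeks, and a turned wooden handle. Origin: under the axle at the level it lies on; x from handle to wheel (wheel front +18 mm, handle end -153 mm), y along the axle, z up. Centre of mass x -14 mm.
- roller_grip (a point): Point midway between the fork cheeks, 10 mm behind the axle and 23 mm above the underside, near the centre of mass: the place to grip, fingers closing along the roller's y on the cheeks (48 mm over their outsides; they reach from 29 mm behind to 11 mm before the axle and from 8 to 34 mm up).
- roller_butt (a point): Centre of the handle's thick end, 36 mm in diameter, 145 mm behind the axle and 18 mm up.
- tray: Dark wooden tool tray with a cork floor, fixed to the bench: 240 mm (x) x 180 mm (y) outside, 24 mm high, walls 8 mm, so 224 x 164 mm inside; floor 6 mm above the bench. Origin: centre of its underside. The awl lies along its +y side; the -y half is free.
- awl: Awl with an orange handle lying in the tray along the tray's x, about 50 mm to +y of its middle: handle 85 x 21 x 20 mm, 140 mm overall. Origin: under the handle, 12 mm from its brass end. A bystander.
- stay: The new brass lid stay, a flat strip 150 x 14 x 4 mm lying between chest and tray. Origin: centre of its underside. A bystander.
- dish: White dish of brass screws, 68 mm wide, 20 mm high, between chest and tray. Origin: centre of its underside. A bystander.
- driver: Screwdriver with a red handle lying behind, about 200 mm long and 26 mm thick. Origin: under the handle's front end. A bystander.
- glue: White glue bottle with a green cap, 54 mm wide and 120 mm high, behind. Origin: centre of its underside. A bystander.
- spool: Spool of black thread, 48 mm wide, 50 mm high, behind. Origin: centre of its underside. A bystander.
- redcap: Red screw cap, 40 mm wide, 23 mm high, on the right. Origin: centre of its underside. A bystander.
There are look-alikes about, which are no part of the job. What is shaped like the roller but orange is not meant.

How it is judged:
On the way:
1. the seam roller lies in the tray, let go, with the chest lid still shut (x of roller_grip in the frame of tray between -0.112 and 0.112 m and y of roller_grip in the frame of tray between -0.082 and 0.082 m and z of roller_grip in the frame of tray between 0.012 and 0.036 m and x of roller_butt in the frame of tray between -0.112 and 0.112 m and y of roller_butt in the frame of tray between -0.082 and 0.082 m and z of roller_butt in the frame of tray between 0.012 and 0.036 m and linear speed of roller below 0.03 m/s and contact force between the fingers and roller below 0.1 N and value of joint lid below 0.1 rad), for 0.2 s.
At the end, for the whole second after the job is handed in: Lid still (under 0.05 rad/s) within 0.08 rad, 4.5 degrees, of its balance point (1.265 to 1.425 rad), fingers gripping the brass handle (over 5 N, TCP within 60 mm of the bar's middle); the seam roller, wheel and handle end, lies flat inside the tray, let go and at rest (x of roller_grip in the frame of tray between -0.112 and 0.112 m and y of roller_grip in the frame of tray between -0.082 and 0.082 m and z of roller_grip in the frame of tray between 0.012 and 0.036 m and x of roller_butt in the frame of tray between -0.112 and 0.112 m and y of roller_butt in the frame of tray between -0.082 and 0.082 m and z of roller_butt in the frame of tray between 0.012 and 0.036 m and linear speed of roller below 0.03 m/s and contact force between the fingers and roller below 0.1 N and value of joint lid between 1.265 and 1.425 rad and velocity of joint lid between -0.05 and 0.05 rad/s and contact force between the fingers and lid above 5 N and distance between the grasp point and pull_bar below 0.06 m); the arm keeps its last pose, push and grip.
It fails at once if the lid goes past upright (joint beyond 1.65 rad) (value of joint lid above 1.65 rad).
It fails at once if the seam roller is dropped (falls faster than 0.7 m/s out of the fingers, a drop of about 25 mm) (contact force between the fingers and roller below 0.1 N and linear speed of roller above 0.7 m/s).
It fails at once if a bystander (awl, stay, screw dish, screwdriver, glue bottle, spool or red cap) is moved more than 30 mm (distance of any of awl, stay, dish, driver, glue, spool, redcap from where it was at the start of the episode above 0.03 m).
It also fails if it takes over 59 s, if anything falls off the work surface, if the arm or the gripper's body presses on something with over 40 N, if the wrist force passes 120 N, or if a joint passes its speed limit or range.

## Working session

There is one attempt and no reset: what is moved stays moved. The work goes in short steps, Python scripts to look and compute and a tool call to move; the robot and the scene stay as the last step left them, time stands still between calls to the robot, and variables do not carry over. Pictures are saved under pics/ and viewed, at most 10 in all, crops included, and the job is handed in when it is done.

Besides the shell and the picture viewer there is one more tool, called after "Call:" in YAML: its name, and indented under it one key for each argument. jog_arm: Moves the arm, as the interface text tells. Its arguments: {"type":"object","properties":{"deltas":{"type":"array"},"grip":{"type":"number"},"squeeze":{"type":"number"}},"required":["deltas"]}

```bash
mkdir -p pics; cat > h.py <<'E'
import numpy as np, cv2, pickle
from station import arm, grab_frame
def snap(n,save=None):
    f=grab_frame(n); pickle.dump(f,open(f'pics/{save or n}.pkl','wb'))
    cv2.imwrite(f'pics/{save or n}.png',f['img'][:,:,::-1]); return f
def ld(n): return pickle.load(open(f'pics/{n}.pkl','rb'))
def px(f,u,v,z):
    F=200/np.tan(np.radians(f['vfov'])/2)
    R=np.array(f['rotation']); d=R@np.array([(u-f['cx'])/F,(v-f['cy'])/F,1]); c=np.array(f['xyz'])
    return c+d*(z-c[2])/d[2]
def proj(f,p):
    F=200/np.tan(np.radians(f['vfov'])/2)
    q=np.array(f['rotation']).T@(np.array(p)-np.array(f['xyz'])); return np.round([f['cx']+F*q[0]/q[2],f['cy']+F*q[1]/q[2]],1)
E
python3 -c "
from h import *
a=snap('top');b=snap('scene')
for f in(a,b):print({k:f[k] for k in f if k!='img'})
print(arm.get_state())"
```

```text
{'vfov': 50.61243730095459, 'cx': 318.82160757840893, 'cy': 197.20205926285723, 'xyz': array([ 0.44031766, -0.08249987,  1.10800576]), 'rotation': array([-3.02349369, -0.00809314, -1.58662302])}
{'vfov': 52.054594775226384, 'cx': 323.1066572579801, 'cy': 202.2585522003856, 'xyz': array([0.8614935 , 0.40367138, 1.01314937]), 'rotation': array([-2.58390362, -0.00799786,  2.60854236])}
{'t': 0.1, 'q': array([-9.23911744e-01,  3.59318184e-01,  1.11468975e-02, -2.75844454e-04,
       -1.22408692e+00, -2.88081540e-01]), 'qd': array([ 0.0007809 , -0.00134081,  0.00266462,  0.0013906 ,  0.00230225,
       -0.0006561 ]), 'joint_efforts': array([-3.04079535e-03, -5.84162807e+01,  2.93747699e+01,  7.01551169e+00,
        1.02294763e-02, -6.85127270e-05]), 'eef_pos': array([ 0.23684362, -0.6316537 ,  0.24451879]), 'ee_rot': array([ 3.14011734e+00, -1.66734021e-04, -2.78288341e+00]), 'force': array([-0.20839825, -0.53266375, -0.21656381]), 'moment': array([-0.03079903, -0.03065367, -0.05977626]), 'gripper_force': 0.0, 'width': 0.08776408045194566}
```

View pics/top.png

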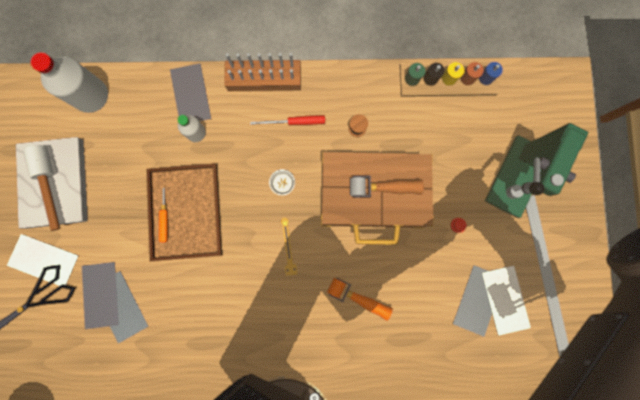

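View pics/scene.png

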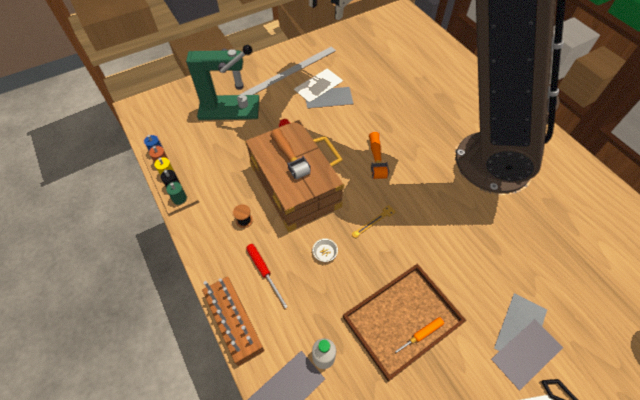

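Three roller-like things in the top view: one on the chest lid (360,187)–(423,187) with a steel wheel and wooden handle, an orange one on the bench (340,289)–(390,312), and a mallet on a cloth (38,160). The one on the lid fits: steel wheel, lying along the chest's y. I'll confirm it in an enlarged crop.

```bash
sed -i 's/import numpy/from scipy.spatial.transform import Rotation as Ro\nimport numpy/; s/np.array(f\[.rotation.\])/Ro.from_euler("xyz",f["rotation"]).as_matrix()/' h.py
python3 -c "
from h import *
f=ld('top')['img'][:,:,::-1]
a=cv2.resize(f[140:260,310:450],None,fx=5,fy=5,interpolation=cv2.INTER_CUBIC)
cv2.imwrite('pics/c1.png',a)
b=cv2.resize(f[155:270,140:300],None,fx=5,fy=5,interpolation=cv2.INTER_CUBIC)
cv2.imwrite('pics/c2.png',b)"
```

```text
(no output)
```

View pics/c1.png

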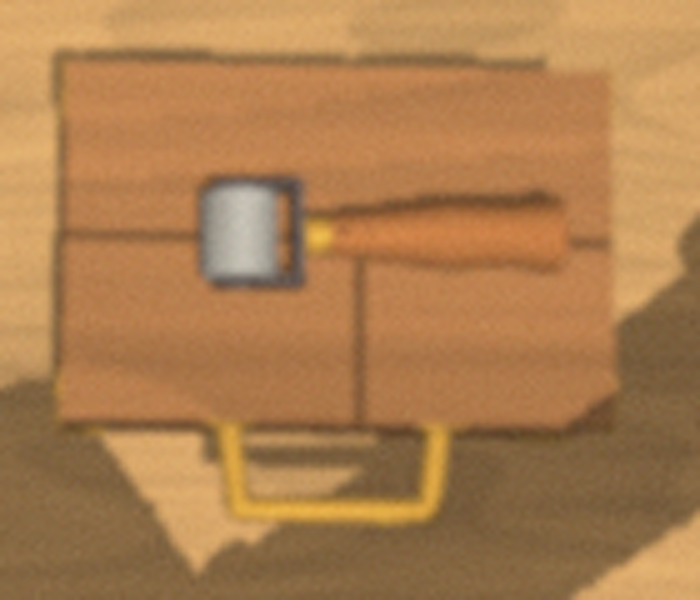

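View pics/c2.png

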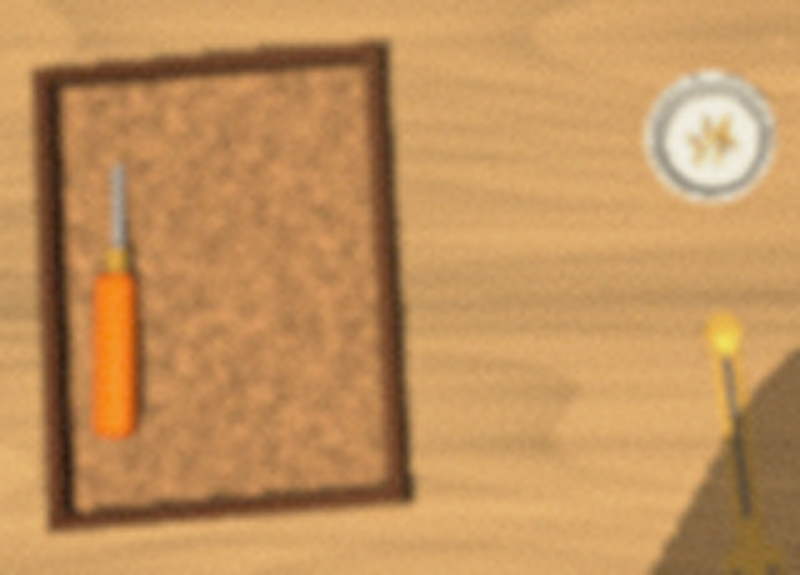

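The crop shows a steel wheel in a dark fork (200–303, 178–288) with a wooden handle ending at (568,232), so this is the seam roller. The bar runs (237,512)–(435,512). The tray's rim corners are (35,70), (387,42), (410,498) and (52,528), and the awl lies on its left side.

```bash
python3 - <<'E'
from h import *
f=ld('top')
def c1(u,v,z): return px(f,(u+.5)/5-.5+310,(v+.5)/5-.5+140,z)[:2]
def c2(u,v,z): return px(f,(u+.5)/5-.5+140,(v+.5)/5-.5+155,z)[:2]
L=[c1(*p,.12) for p in((60,57),(610,70),(614,430),(60,425))]
T=[c2(*p,.024) for p in((35,70),(387,42),(410,498),(52,528))]
for n,Q in(('lid',L),('tray',T)):
    print(n,np.round(Q,4).tolist(),np.mean(Q,0).round(4),[round(np.linalg.norm(Q[i]-Q[i-3]),4) for i in range(4)],
     'yaw',[round(np.arctan2(*(b-a)[::-1]),3) for a,b in((Q[3],Q[0]),(Q[2],Q[1]))],[round(np.arctan2(*(b-a)[::-1])-np.pi/2,3) for a,b in((Q[1],Q[0]),(Q[2],Q[3]))])
b=[c1(237,512,.103),c1(435,512,.103)]; print('bar',np.round(b,4),np.mean(b,0))
ck=[c1(*p,.12+.034) for p in((203,180),(203,286),(303,286),(303,180))]
print('cheek',np.round(ck,4),np.mean(ck,0)); 
be=c1(568,232,.138);print('butt end',be)
s=arm.get_state();print(s['eef_pos'],s['ee_rot'])
E
```

```text
lid [[0.6682, -0.1007], [0.6582, -0.3631], [0.4866, -0.3569], [0.4929, -0.0978]] [ 0.5765 -0.2296] [np.float64(0.2626), np.float64(0.1717), np.float64(0.2592), np.float64(0.1753)] yaw [np.float64(-0.017), np.float64(-0.036)] [np.float64(-0.038), np.float64(-0.024)]
tray [[0.6501, 0.352], [0.6623, 0.1701], [0.4269, 0.1555], [0.4148, 0.336]] [0.5385 0.2534] [np.float64(0.1824), np.float64(0.2358), np.float64(0.1809), np.float64(0.2359)] yaw [np.float64(0.068), np.float64(0.062)] [np.float64(0.067), np.float64(0.067)]
bar [[ 0.4514 -0.1811]
 [ 0.4499 -0.2749]] [ 0.45067751 -0.22799449]
cheek [[ 0.602  -0.1645]
 [ 0.5532 -0.1633]
 [ 0.5526 -0.2088]
 [ 0.6014 -0.2103]] [ 0.57730831 -0.18675994]
butt end [ 0.5778561  -0.33486718]
[ 0.23684362 -0.6316537   0.24451879] [ 3.14011734e+00 -1.66734021e-04 -2.78288341e+00]
```

```bash
cat >> h.py <<'E'
def go(x,y,z,yaw):
    "units from the present pose to the target, tool axes"
    s=arm.get_state(); R=Ro.from_euler('xyz',s['ee_rot']).as_matrix()
    d=R.T@(np.array([x,y,z])-s['eef_pos'])/.06
    dy=(yaw-s['ee_rot'][2]+np.pi)%(2*np.pi)-np.pi
    print('d',d.round(3),'turn',round(-np.degrees(dy)/5,2),'t',s['t'],'q',s['q'].round(2))
E
python3 -c "
from h import *
go(.5775,-.191,.215,-np.pi/2)"
```

```text
d [-7.895  4.883  0.498] turn -13.89 t 0.1 q [-0.92  0.36  0.01 -0.   -1.22 -0.29]
```

Call:
jog_arm:
  deltas:
    - [[-0.4,0.25,0,-0.7],[-1.0,0.6,0,-1.7],[-1.6,1.0,0,-2.7],[-2.2,1.4,0,-3.7],[-2.8,1.8,0,-4.7],[-3.4,2.1,0,-5.8],[-4.0,2.5,0,-6.9],[-4.6,2.9,0,-8.0]]
  grip: 87

```text
t: 1.1
eef_pos: [0.4349, -0.3709, 0.2451]
ee_rot: [3.141, 0.0, -2.082]
force: [1.2, -0.6, -0.0]
width: 0.0872
gripper_force: 0.0
```

```bash
python3 -c "
from h import *
go(.5775,-.191,.215,-np.pi/2)"
```

```text
d [-3.777 -0.609  0.501] turn -5.85 t 1.1 q [-0.36  0.19 -0.22 -0.   -1.16 -0.15]
```

Call:
jog_arm:
  deltas:
    - [[-0.6,-0.1,0.1,-1.0],[-1.2,-0.2,0.2,-2.0],[-1.8,-0.3,0.3,-3.0],[-2.4,-0.4,0.4,-4.0],[-3.0,-0.5,0.5,-5.0],[-3.5,-0.6,0.5,-5.8],[-3.78,-0.61,0.5,-5.85],[-3.78,-0.61,0.5,-5.85]]

```text
t: 2.1
eef_pos: [0.5778, -0.1919, 0.215]
ee_rot: [3.141, 0.0, -1.574]
force: [-0.1, -0.5, 0.0]
width: 0.0873
gripper_force: 0.0
```

```bash
python3 -c "
from h import *
go(.5775,-.191,.146,-np.pi/2)
a=snap('top','t2');b=snap('scene','s2')
print(proj(a,[.5775,-.191,.143]),proj(b,[.5775,-.191,.143]),proj(b,[.4517,-.229,.103]))
A=cv2.resize(a['img'][130:250,310:450,::-1],None,fx=3,fy=3);B=cv2.resize(b['img'][90:210,220:360,::-1],None,fx=3.8,fy=3.0)
cv2.imwrite('pics/c3.png',cv2.resize(b['img'][80:220,220:390,::-1],None,fx=4,fy=4,interpolation=cv2.INTER_CUBIC))"
```

```text
d [-0.014  0.005  1.15 ] turn -0.04 t 2.1 q [-0.    0.27 -0.18 -0.   -1.12 -0.  ]
[361.5 186.7] [298.7 165.7] [331.6 147.3]
```

View pics/c3.png

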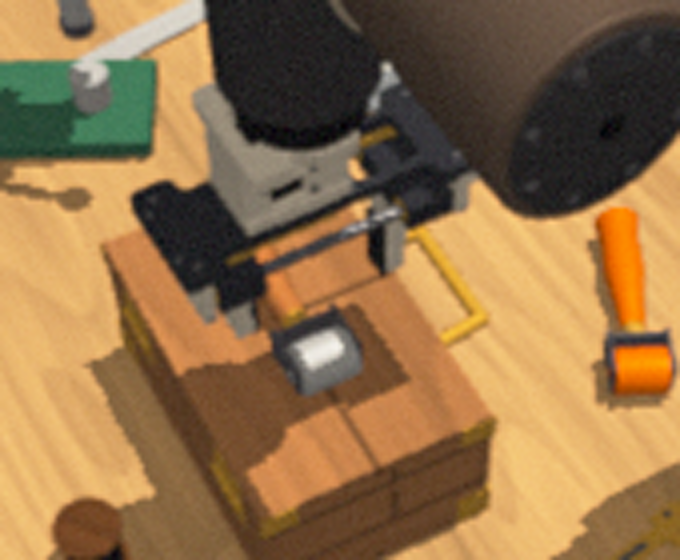

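The roller sits where it was predicted (grip at crop (315,343)), the fingers straddle it along its y, and the bar's middle (450,277) agrees within 2 px. Next I descend and grip.

Call:
jog_arm:
  deltas:
    - [[0,0,0.2,0],[0,0,0.5,0],[0,0,0.8,0],[0,0,1.0,0],[-0.01,0,1.1,0],[-0.01,0,1.15,0],[-0.01,0,1.15,0]]

```text
t: 3.08
eef_pos: [0.5779, -0.1921, 0.1466]
ee_rot: [-3.141, -0.0, -1.574]
force: [-0.3, -0.3, 1.0]
width: 0.0871
gripper_force: 0.0
```

Call:
jog_arm:
  deltas:
    - [[0,0,0,0],[0,0,0,0],[0,0,0,0],[0,0,0,0],[0,0,0,0],[0,0,0,0]]
  grip: 30
  squeeze: 30

```text
t: 3.82
eef_pos: [0.5782, -0.192, 0.1465]
ee_rot: [-3.141, -0.0, -1.574]
force: [1.8, -0.2, 0.1]
width: 0.0483
gripper_force: 30.0
```

Call:
jog_arm:
  deltas:
    - [[0,0,-0.1,0],[0,0,-0.3,0],[0,0,-0.6,0],[0,0,-0.9,0],[0,0,-1.2,0],[0,0,-1.4,0],[0,0,-1.5,0],[0,0,-1.5,0]]

```text
t: 4.82
eef_pos: [0.5776, -0.192, 0.2364]
ee_rot: [-3.141, 0.0, -1.574]
force: [-0.5, 0.2, -5.3]
width: 0.0485
gripper_force: 30.0
```

```bash
python3 -c "
from h import *
print(arm.get_state()['force'],arm.get_state()['moment'],arm.get_state()['width'])
snap('scene','s3')
go(.4826,.2276,.15,.067)"
```

```text
[-0.54324029  0.20669535 -5.25375161] [ 0.00542269  0.0604291  -0.03835256] 0.04845748788038582
d [-6.987  1.603  1.435] turn -18.81 t 4.875 q [-0.    0.26 -0.15 -0.   -1.16 -0.  ]
```

Call:
jog_arm:
  deltas:
    - [[-0.2,0.05,0,-0.6],[-0.6,0.15,0,-1.8],[-1.1,0.25,0,-3.0],[-1.6,0.35,0,-4.3],[-2.1,0.5,0,-5.6],[-2.6,0.6,0,-6.9],[-3.1,0.7,0,-8.2],[-3.6,0.8,0,-9.5]]

```text
t: 5.88
eef_pos: [0.5295, 0.0255, 0.2359]
ee_rot: [3.141, 0.001, -0.739]
force: [0.3, -0.5, -4.9]
width: 0.0481
gripper_force: 30.0
```

```bash
python3 -c "
from h import *
go(.4826,.2276,.15,.067)"
```

```text
d [-2.847 -1.963  1.433] turn -9.24 t 5.875 q [ 0.42  0.13 -0.32 -0.   -1.12  0.41]
```

Call:
jog_arm:
  deltas:
    - [[-0.5,-0.3,0.1,-1.3],[-0.9,-0.6,0.2,-2.6],[-1.3,-0.9,0.3,-3.9],[-1.7,-1.2,0.5,-5.2],[-2.1,-1.45,0.8,-6.5],[-2.5,-1.7,1.1,-7.8],[-2.75,-1.9,1.3,-8.8],[-2.85,-1.96,1.4,-9.24]]

```text
t: 6.88
eef_pos: [0.4835, 0.2274, 0.1513]
ee_rot: [3.141, 0.001, 0.066]
force: [-0.1, -0.1, -5.0]
width: 0.0479
gripper_force: 30.0
```

```bash
python3 -c "
from h import *
b=snap('scene','s4'); go(.4826,.2276,.031,.067)
print(arm.get_state()['eef_pos'])
cv2.imwrite('pics/c4.png',cv2.resize(b['img'][220:400,310:500,::-1],None,fx=3,fy=3,interpolation=cv2.INTER_CUBIC))"
```

```text
d [-0.009 -0.006  1.998] turn -0.01 t 6.925 q [ 0.81  0.21 -0.43 -0.   -0.93  0.83]
[0.48337045 0.22738214 0.1509058 ]
```

View pics/c4.png

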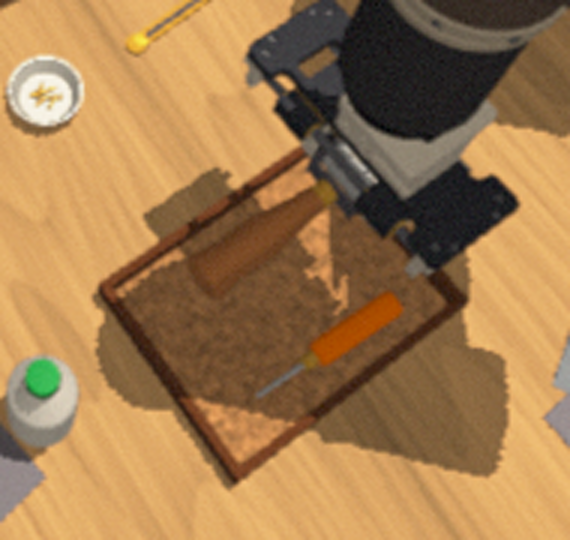

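The handle lies level inside the tray outline and clear of the awl (handle end (205,275), awl (360,330)). Lowering it.

Call:
jog_arm:
  deltas:
    - [[-0.01,0,0.2,0],[-0.01,0,0.5,0],[-0.01,0,0.8,0],[-0.01,0,1.1,0],[-0.01,0,1.4,0],[-0.01,0,1.6,0],[-0.01,0,1.75,0],[-0.01,0,1.8,0]]

```text
t: 7.92
eef_pos: [0.4839, 0.2262, 0.044]
ee_rot: [3.141, 0.0, 0.061]
force: [0.8, -0.7, -4.2]
width: 0.0475
gripper_force: 30.0
```

Call:
jog_arm:
  deltas:
    - [[0,0,0.04,0],[0,0,0.08,0],[0,0,0.11,0],[0,0,0.14,0],[0,0,0.14,0]]

```text
t: 8.55
eef_pos: [0.4838, 0.2264, 0.0359]
ee_rot: [3.142, 0.0, 0.061]
force: [-0.0, 0.4, -5.7]
width: 0.0479
gripper_force: 30.0
```

Call:
jog_arm:
  deltas:
    - [[0,0,0.02,0],[0,0,0.04,0],[0,0,0.06,0],[0,0,0.06,0]]

```text
t: 9.05
eef_pos: [0.4839, 0.2265, 0.0326]
ee_rot: [-3.142, -0.0, 0.061]
force: [-1.3, -0.7, -1.9]
width: 0.0475
gripper_force: 30.0
```

Call:
jog_arm:
  deltas:
    - [[0,0,0.015,0],[0,0,0.025,0],[0,0,0.025,0]]

```text
t: 9.43
eef_pos: [0.4839, 0.2265, 0.0324]
ee_rot: [-3.141, -0.001, 0.062]
force: [-6.8, -0.9, 16.0]
width: 0.0479
gripper_force: 30.0
```

Call:
jog_arm:
  deltas:
    - [[0,0,0,0],[0,0,0,0],[0,0,0,0],[0,0,0,0],[0,0,0,0]]
  grip: 68

```text
t: 10.05
eef_pos: [0.4839, 0.2264, 0.0307]
ee_rot: [3.141, 0.0, 0.061]
force: [0.1, -0.3, 0.1]
width: 0.0676
gripper_force: 0.0
```

Call:
jog_arm:
  deltas:
    - [[0,0,-0.1,0],[0,0,-0.3,0],[0,0,-0.7,0],[0,0,-1.2,0],[0,0,-1.8,0],[0,0,-2.4,0],[0,0,-2.9,0],[0,0,-3.1,0]]

```text
t: 11.05
eef_pos: [0.4844, 0.2269, 0.2197]
ee_rot: [-3.139, -0.003, 0.061]
force: [0.8, 0.6, -0.8]
width: 0.0683
gripper_force: 0.0
```

```bash
python3 -c "
from h import *
b=snap('scene','s5');go(.452,-.229,.2,-np.pi/2-.028)
f=b
print(proj(f,[.4838,.2265,.03]))
cv2.imwrite('pics/c5.png',cv2.resize(b['img'][220:400,310:500,::-1],None,fx=3,fy=3,interpolation=cv2.INTER_CUBIC))"
```

```text
d [-1.011  7.553  0.312] turn 19.03 t 11.1 q [ 0.8   0.15 -0.34  0.   -1.08  0.83]
[414.6 294.4]
```

Call:
jog_arm:
  deltas:
    - [[0,0.3,0,0.8],[-0.1,0.8,0,2.0],[-0.2,1.3,0,3.3],[-0.3,1.8,0,4.6],[-0.3,2.3,0,5.9],[-0.4,2.8,0,7.2],[-0.5,3.3,0,8.5],[-0.5,3.8,0,9.8]]
  grip: 26

```text
t: 12.1
eef_pos: [0.4669, -0.0041, 0.2161]
ee_rot: [3.14, 0.001, -0.798]
force: [0.3, -0.7, 0.6]
width: 0.0264
gripper_force: 0.0
```

```bash
python3 -c "
from h import *
go(.452,-.229,.2,-np.pi/2-.028)
b=snap('top','t6')
print(proj(b,[.4838,.2265,.03]))
I=b['img'][:,:,::-1]
cv2.imwrite('pics/c6.png',np.hstack([cv2.resize(I[155:270,140:230],(360,460)),cv2.resize(I[190:260,340:420],(440,385)).copy() if 0 else cv2.resize(I[205:255,340:415],(440,460),interpolation=cv2.INTER_CUBIC)]))"
```

```text
d [2.51  2.795 0.269] turn 9.18 t 12.1 q [ 0.41  0.03 -0.47 -0.   -1.07  0.36]
[193.3 232.1]
```

View pics/c6.png

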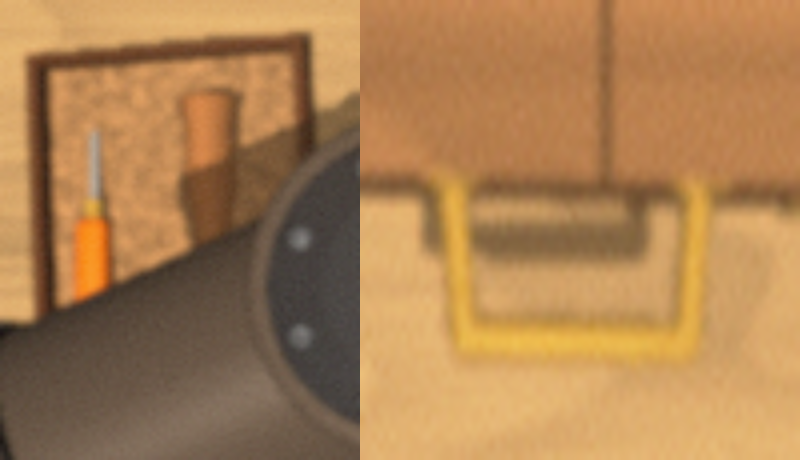

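The roller lies in the tray with its handle end at crop (208,92), clear of the awl. The bar centre is at crop (579,341), which is full (376.8,241.5).

```bash
python3 -c "
from h import *
b=ld('t6')
print(px(b,376.8,241.5,.103))
go(.451,-.2285,.2,-np.pi/2-.028)"
```

```text
[ 0.45185385 -0.22801445  0.103     ]
d [2.487 2.762 0.271] turn 9.11 t 12.15 q [ 0.41  0.03 -0.47  0.   -1.07  0.36]
```

Call:
jog_arm:
  deltas:
    - [[0.4,0.4,0,1.3],[0.8,0.8,0,2.6],[1.2,1.3,0,3.9],[1.6,1.8,0,5.2],[2.0,2.2,0,6.5],[2.35,2.6,0.1,7.8],[2.5,2.77,0.25,9.1],[2.5,2.77,0.27,9.1]]

```text
t: 13.15
eef_pos: [0.4534, -0.227, 0.1991]
ee_rot: [3.139, 0.001, -1.59]
force: [0.9, -0.4, -0.7]
width: 0.0258
gripper_force: 0.0
```

```bash
python3 -c "
from h import *
go(.4518,-.228,.103,-np.pi/2-.028)"
```

```text
d [0.018 0.021 1.602] turn 0.1 t 13.15 q [-0.08  0.12 -0.42 -0.   -1.04  0.06]
```

Call:
jog_arm:
  deltas:
    - [[0.02,0.02,0.2,0.1],[0.02,0.02,0.4,0.1],[0.02,0.02,0.7,0.1],[0.02,0.02,0.9,0.1],[0.02,0.02,1.1,0.1],[0.02,0.02,1.3,0.1],[0.02,0.02,1.5,0.1],[0.02,0.02,1.6,0.1]]

```text
t: 14.15
eef_pos: [0.453, -0.2276, 0.1038]
ee_rot: [3.141, 0.0, -1.597]
force: [-0.4, -0.1, 0.4]
width: 0.0259
gripper_force: 0.0
```

Call:
jog_arm:
  deltas:
    - [[0,0,0,0],[0,0,0,0],[0,0,0,0],[0,0,0,0]]
  grip: 4
  squeeze: 20

```text
t: 14.65
eef_pos: [0.4532, -0.2277, 0.1049]
ee_rot: [-3.141, -0.0, -1.597]
force: [-1.1, 0.1, 0.8]
width: 0.0113
gripper_force: 20.0
```

```bash
python3 -c "
from h import *
s=arm.get_state();print(s['force'],s['moment'],s['eef_pos'],s['ee_rot'],s['width'])
th=np.arange(0,1.346,1.345/16);r=np.hypot(.210,.018);p=np.arctan2(.018,.210)
for t in th: print(round(t,3),'y',round((r*np.cos(p+t)-.210)/.06,2),'z',round(-(r*np.sin(p+t)-.018)/.06,2))"
```

```text
[-1.13210144  0.07541131  0.81636393] [-0.10478673  0.58362119 -0.02091956] [ 0.45319681 -0.22767793  0.10491999] [-3.14139818e+00 -6.88234658e-05 -1.59690795e+00] 0.011259041072511744
0.0 y 0.0 z -0.0
0.084 y -0.04 z -0.29
0.168 y -0.1 z -0.58
0.252 y -0.19 z -0.86
0.336 y -0.29 z -1.14
0.42 y -0.43 z -1.4
0.504 y -0.58 z -1.65
0.588 y -0.76 z -1.89
0.672 y -0.95 z -2.11
0.757 y -1.16 z -2.32
0.841 y -1.39 z -2.51
0.925 y -1.63 z -2.68
1.009 y -1.89 z -2.82
1.093 y -2.16 z -2.95
1.177 y -2.43 z -3.05
1.261 y -2.72 z -3.12
1.345 y -3.01 z -3.18
```

Call:
jog_arm:
  deltas:
    - [[-0.01,-0.02,-0.08,0],[-0.01,-0.02,-0.2,0],[-0.01,-0.06,-0.4,0],[-0.01,-0.1,-0.58,0],[-0.01,-0.14,-0.72,0],[-0.01,-0.19,-0.86,0],[-0.01,-0.24,-1.0,0],[-0.01,-0.29,-1.14,0]]
  squeeze: 30

```text
t: 15.65
eef_pos: [0.4702, -0.2281, 0.1732]
ee_rot: [3.14, -0.001, -1.597]
force: [1.4, -6.2, -4.6]
width: 0.0113
gripper_force: 30.0
```

```bash
python3 -c "
from h import *
s=arm.get_state();print(s['force'],s['moment'],s['eef_pos'],s['width'])
d=s['eef_pos']-np.array([.453,-.2277,.1045]);print(d)
a=snap('scene','s7')"
```

```text
[ 1.44512918 -6.24557553 -4.64793557] [-2.11500299  0.06253389 -0.02195759] [ 0.47015954 -0.22811413  0.17317131] 0.011298240266513519
[ 0.01715954 -0.00041413  0.06867131]
```

Call:
jog_arm:
  deltas:
    - [[0.01,-0.07,-0.13,0],[0.01,-0.14,-0.26,0],[0.02,-0.22,-0.39,0],[0.02,-0.29,-0.51,0],[0.02,-0.38,-0.63,0],[0.02,-0.47,-0.75,0],[0.02,-0.57,-0.86,0],[0.02,-0.66,-0.97,0]]

```text
t: 16.7
eef_pos: [0.5067, -0.2295, 0.2313]
ee_rot: [3.134, 0.001, -1.597]
force: [-13.5, 1.7, 7.1]
width: 0.0108
gripper_force: 30.0
```

```bash
python3 -c "
from h import *
s=arm.get_state();print(s['force'],s['moment'],s['eef_pos'],s['width'])
d=s['eef_pos']-np.array([.453,-.2277,.1045]);print(d/.06)"
```

```text
[-13.47281023   1.6604914    7.11335575] [ 0.53555921  5.0796091  -0.05340644] [ 0.50669806 -0.22949721  0.23132144] 0.010757417513728952
[ 0.89496775 -0.02995355  2.11369066]
```

Call:
jog_arm:
  deltas:
    - [[0,0,0,0],[0,0,0,0]]

```text
t: 16.95
eef_pos: [0.5068, -0.2295, 0.2315]
ee_rot: [3.135, 0.001, -1.597]
force: [-13.9, 0.2, 8.6]
width: 0.0111
gripper_force: 30.0
```

```bash
python3 -c "
from h import *
s=arm.get_state();print(s['force'],s['moment'],s['eef_pos'],s['width'])
d=s['eef_pos']-np.array([.453,-.2277,.1045]);print(d/.06)
f=snap('scene','s8')
cv2.imwrite('pics/c8.png',cv2.resize(f['img'][40:220,200:400,::-1],None,fx=3.3,fy=3.3,interpolation=cv2.INTER_CUBIC))"
```

```text
[-13.94952233   0.246457     8.62396151] [ 0.59526159  5.21342567 -0.02414411] [ 0.50683191 -0.22949941  0.23146699] 0.01106468313793436
[ 0.89719843 -0.02999012  2.11611647]
```

View pics/c8.png

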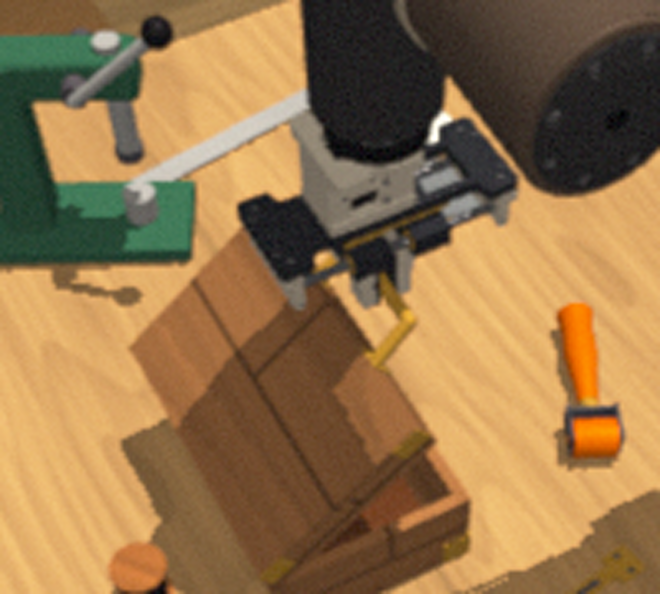

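The lid is opening with the handle held between the fingers (about crop (385,285)), and nothing else is touching. The steady force is radial, so I'll widen the arc by a few mm.

Call:
jog_arm:
  deltas:
    - [[0,-0.07,-0.11,0],[0,-0.16,-0.21,0],[0,-0.26,-0.31,0],[0,-0.37,-0.4,0],[0,-0.48,-0.48,0],[0,-0.6,-0.56,0],[0,-0.72,-0.64,0],[0,-0.84,-0.71,0]]

```text
t: 18.0
eef_pos: [0.5602, -0.2313, 0.2755]
ee_rot: [3.141, -0.001, -1.597]
force: [-7.1, 0.2, 6.7]
width: 0.0108
gripper_force: 30.0
```

```bash
python3 -c "
from h import *
s=arm.get_state();print(s['force'],s['moment'],s['eef_pos'],s['width'])"
```

```text
[-7.06208013  0.20164341  6.73938365] [-0.28334451  2.91641736 -0.01252563] [ 0.56020374 -0.23132353  0.2754507 ] 0.010770099434830621
```

Call:
jog_arm:
  deltas:
    - [[0,-0.12,-0.08,0],[0,-0.25,-0.15,0],[0,-0.38,-0.21,0],[0,-0.51,-0.26,0],[0,-0.65,-0.31,0],[0,-0.78,-0.35,0],[0,-0.88,-0.38,0],[0,-0.95,-0.4,0]]

```text
t: 19.0
eef_pos: [0.6183, -0.2332, 0.2983]
ee_rot: [-3.141, -0.001, -1.597]
force: [-2.6, -5.1, 1.2]
width: 0.011
gripper_force: 30.0
```

```bash
python3 -c "
from h import *
s=arm.get_state();print(s['force'],s['moment'],s['eef_pos'],s['width'])
go(.633,s['eef_pos'][1],s['eef_pos'][2],-1.597)"
```

```text
[-2.64863178 -5.09431753  1.17627496] [-1.92640171  1.2660447  -0.04816951] [ 0.6183362  -0.23322237  0.29833129] 0.011044098611508974
d [-0.006 -0.244  0.   ] turn 0.0 t 19.0 q [-0.07  0.31  0.06  0.   -1.32  0.04]
```

Call:
jog_arm:
  deltas:
    - [[0,-0.06,-0.01,0],[0,-0.12,-0.02,0],[0,-0.18,-0.03,0],[0,-0.22,-0.04,0],[0,-0.24,-0.04,0],[0,-0.24,-0.04,0],[0,-0.24,-0.04,0],[0,-0.24,-0.04,0]]

```text
t: 20.0
eef_pos: [0.6326, -0.2336, 0.3007]
ee_rot: [-3.141, -0.001, -1.597]
force: [-0.7, -5.5, 1.7]
width: 0.0108
gripper_force: 30.0
```

```bash
python3 -c "
from h import *
s=arm.get_state();print(s['force'],s['eef_pos'],s['width'],s['qd'].round(4))
f=snap('scene','s9')
# predicted pixels of the lid's free edges for several angles
for th in(1.265,1.345,1.425):
    c,sn=np.cos(th),np.sin(th);o=[]
    for X,Y,Z in((-.17,.13,.035),(-.17,.13,0),(-.17,-.13,.035),(-.21,.045,.018)):
        x=X*c+Z*sn;z=-X*sn+Z*c
        a=-.028;H=np.array([.6625,-.2315]);o.append(proj(f,[*(H+[x*np.cos(a)-Y*np.sin(a),x*np.sin(a)+Y*np.cos(a)]),.085+z]))
    print(th,((np.array(o)-[180,20])*3).round(0).tolist())
cv2.imwrite('pics/c9.png',cv2.resize(f['img'][20:220,180:440,::-1],None,fx=3,fy=3,interpolation=cv2.INTER_CUBIC))"
```

```text
[-0.65000146 -5.51327568  1.74831163] [ 0.63261335 -0.23364866  0.30067537] 0.010770550281478605 [ 0.0011  0.      0.0009 -0.0005  0.0011  0.0009]
1.265 [[325.0, 466.0], [364.0, 457.0], [189.0, 248.0], [306.0, 347.0]]
1.345 [[308.0, 472.0], [349.0, 461.0], [174.0, 253.0], [286.0, 353.0]]
1.425 [[292.0, 480.0], [333.0, 466.0], [159.0, 259.0], [266.0, 359.0]]
```

View pics/c9.png

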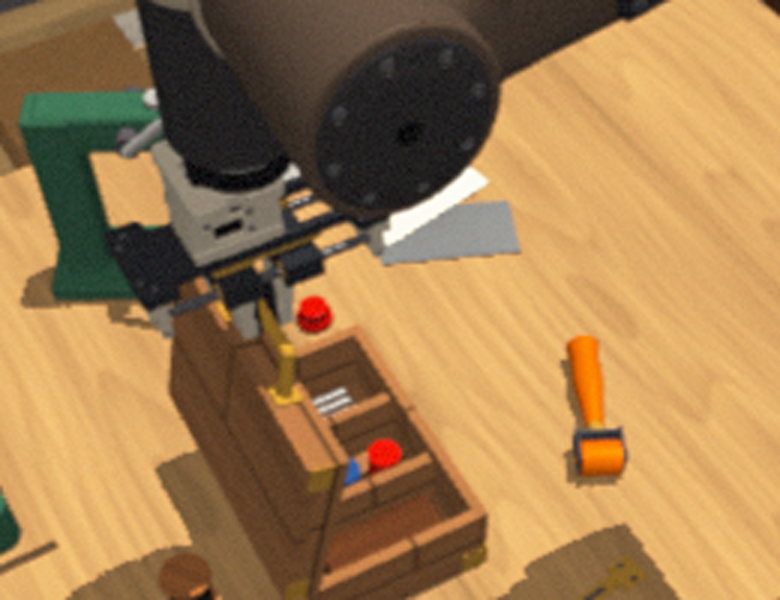

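The lid's free corners at (308,472) and (348,460) and the bar end at (287,352) match the prediction for 1.345 rad. The lid is still and gripped at 30 N, so I'm handing in.

```bash
python3 -c "
from h import *
print(arm.job_done())"
```

```text
the job is handed in; nothing more can be done
None
```

I handed the job in at about 20 s: the roller lies flat in the tray beside the awl, and the lid is held still at about 1.345 rad (read off the final picture) with the handle gripped at 30 N; no verdict came back.

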